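# Index the hub table one notch and log the gauge reading

## Robot

A 6-joint arm with a two-finger parallel gripper is mounted at the origin on the work surface. World frame = base frame: x ahead of the robot, y to its left, z up, the work surface at z = 0. Lengths are in m, angles in rad, forces in N, time in s.
With the tool pointing down it reaches from about 0.35 to 0.775 m from the base axis. Payload 5.5 kg.
Tool frame: the origin (TCP) lies between the finger pads; the fingertips stand 17 mm ahead of it and the grasp point (between the pads) lies 2 mm behind it (env.finger_overhang is the distance from the TCP to the fingertips, in m); z points along the fingers, y is the line along which they close (so a half turn about z gives the same grasp; the last joint's range is limited). The gripper opens to 85 mm and grips with 20 to 120 N. Pads are 22 mm wide; open, the fingers measure 114 mm over their backs; the gripper's body (76 mm by 85 mm) begins 54 mm behind the grasp point. The pads swing forward as they close: fully open they stand 13 mm farther back than shut.
Start: joints at [1.066, 0.313, 0.046, 1.304, 0, 1.431], TCP at [0.205, 0.537, 0.248] pointing down, gripper open.
Joint ranges: [-2.76, 2.76], [-0.86, 1.69], [-1.03, 1.26], [-2.2, 2.34], [-1.47, 1.5], [-3.14, 3.14]. Speed limits (rad/s): [2.57, 2.57, 3.14, 3.14, 3.14, 3.14].

## Interface

Orientations are given as a unit quaternion [w, x, y, z].
In Python, from workcell import env gives the robot as it stands. The module is installed in compiled form; this text tells all that it offers.
- The arm moves only by the shell command python3 -m pendant 'ROWS' [FORCE]. ROWS is JSON, a list of rows, each a list of 5 numbers: the gripper's target within -1 to 1 (fully open at 1, half-way at 0, shut at -1), then the shift along the tool's x, y, z in m, then the turn about the tool's z in rad. A call has 1 to 8 rows; each row shifts and turns the commanded pose from where the row before left it, along the tool's axes as they then stand; what a row does not reach is not made up. A row lasts 1/8 s, in which the tool goes at most 62.5 mm and 10.7 degrees, less where a joint would pass 70% of its speed; a pose out of reach is approached as far as the arm can. A call with a gripper value outside its range is refused whole. The fingers move at their own pace and stop on an object; FORCE is the grip in N (left out, the last holds). Time passes only in rows, so rows that do not move let the fingers close. It gives the time, the measured TCP pose, the force, the opening and the grip force at its end, in the units of the state.
- env.get_state(): the state, without advancing time (a new reading comes with each control period).
- env.read_camera(name): name is "side" or "top"; returns the picture (400x640x3 uint8, red, green, blue); there is no depth.
- env.calibration(name): a dict with "K" (3x3 intrinsics, pixels), "T" (4x4, takes a point from camera to world coordinates). Camera axes: x right, y down, z forward; pixel columns grow to the right and rows downward; lengths in m; the calibration is good to about 2 mm. A picture is of the moment at which its call begins. calibration takes no time and is no camera call.
- env.hand_in(): hands the job in; it is judged then, once.
Trained networks look in the newest picture that a camera, given by its name, has taken for a name from the list of things; names that differ only in an ending like _2 or _b are one class to them, and where a whole thing is asked for, a point or a joint stands for the part that bears it (a point fixed in the world has none). Each returns a list of dicts, best first, with "score" (0 to 1); they miss things now and then, are a little off and sometimes report something else, mostly with a low value. They report only what shows in the picture. A call takes as long as a camera call. They do not tell look-alikes from the thing itself.
- env.recognise(camera, label): "centre" ([column, row] in pixels, amid what is visible of it).
The state is a dict: "clock": time; "joint_pos": joint angles; "qvel": joint speeds; "tau": joint torques, N m; "tcp_pos": TCP position; "orientation": TCP orientation; "wrist_force": force on the tool from outside, world axes, zero at the start; "ft_torque": the same for the moment, N m; "finger_gap": finger opening in m; "grip_force": force on a finger pad.
Only numpy, scipy, OpenCV 4.12 (cv2) and the standard library are available. Lean on these libraries where they do the work, as an engineer would, in place of code of your own. Each camera call takes 0.05 s, during which the arm holds its last target. There are 200 camera calls.

## Task

Press the yellow plunger on the hub table down with the fingertips and, keeping it down, push the table round one notch anticlockwise (seen from above), then let the plunger spring back up so that the table is locked in the next notch, not beyond it. Only then press the green button on the grey readout box fully in to log the gauge reading, and let go of it. Nothing is to be picked up or knocked about: leave the black grease cap sitting on the hub and the loose things on the bench where they are.

Things in the scene. Friction and masses are not known exactly. Their poses are not given: they have to be found in the camera images.
- fixture: Red round base of the indexing table, 250 mm wide, fixed to the bench; origin at the centre of its underside, z up. Its x axis points to the dial gauge stand, a steel post 152 mm from the centre and 195 mm tall. The plunger starts 144 degrees anticlockwise (from above) of this x axis and ends 216 degrees anticlockwise of it.
- table_axis (a point): Point on the vertical turning axis, 66 mm above the bench, on top of the 162 mm wide aluminium turntable. The turntable carries a steel wheel hub: flange 136 mm wide, five brass studs with their tops 102 mm above the bench.
- plunger_top (a point): Centre of the floor of the shallow dish in the top of the yellow plunger cap; moves with plunger and turntable. The cap is 50 mm wide, 112 mm from the turning axis on an arm of the turntable. The dish is 44 mm wide with a rim 6 mm high: closed fingertips in it press it down and push it sideways, though they may slide in it as far as the rim. Floor 102 mm above the bench when up. z axis up.
- plunger (a joint): How far the plunger is down, m: 0 up, 0.015 hard stop. Spring: 3.5 N to start, 8.75 N at the stop. Up, its 10 mm round tooth sits in a 14 mm notch of the fixed steel ring under the arm: table locked, 0.02 rad play. Down 0.008 or more, the table turns. Let go between notches it rubs under the ring, still down, and springs up on reaching a notch; within 3 mm of its middle it springs up by itself.
- turntable (a joint): Turning angle of the table, rad, positive anticlockwise seen from above. 0 at the start notch; notches every 1.2566 rad (72 degrees), so the next one is at 1.2566. Friction only (about 0.1 N m), no stops; it stays where it is left when unlocked.
- log_button_top (a point): Centre of the top of the green push button (32 mm wide, in a black collar 48 mm wide) on the grey readout box (100 x 120 mm, 45 mm high, fixed to the bench). Top 63 mm above the bench when out; moves with the button. The box stands left or right of the indexing table, a black tray of clip weights (100 x 140 x 35 mm, fixed) on the other side.
- log_button (a joint): How far the green button is pressed, m: 0 out, 0.006 fully in (5 N). It springs back.
- grease_cap: Loose black plastic cap, 52 mm wide and 24 mm high, sitting in the middle of the hub inside a low lip; origin at the centre of its underside, 86 mm above the bench.
- wheel_nut: Loose steel hexagon nut, about 26 mm wide, 24 mm high, on the bench beside the base; origin at the centre of its underside.
- socket: Loose dark steel socket, 28 mm wide, 45 mm high, on the bench beside the base; origin at the centre of its underside.
- cup: Loose paper-coloured cup, 68 mm wide, 85 mm high, on the bench, to the far left of the indexing table; origin at the centre of its underside.
- tape_roll: Loose green roll of tape lying flat, 90 mm wide, 25 mm high; origin at the centre of its underside.
- spray_bottle: Loose blue bottle, 60 mm wide, 160 mm high, standing at the left of the bench; origin at the centre of its underside.
There are look-alikes about, which are no part of the job. Leave any turquoise look-alike of the part that bears log_button_top alone. Several things have the shape of the grease_cap; the one meant has the colours described above.

How it is judged:
By the outcome, as a careful person would: the job done as asked, in the order asked, and still so for the second after the job is handed in, with the robot touching nothing.
It also fails if it takes over 51 s, if anything falls off the work surface, if the arm or the gripper's body presses on something with over 40 N, if the wrist force passes 120 N, or if a joint passes its speed limit or range.

## Working session

There is one attempt and no reset: what is moved stays moved. The work goes in short steps, Python scripts to look and compute and a shell command to move; the robot and the scene stay as the last step left them, time stands still between calls to the robot, and variables do not carry over. Pictures are saved under pics/ and viewed, at most 10 in all, crops included, and the job is handed in when it is done.

```bash
mkdir -p pics; cat > h.py <<'E'
import numpy as np, cv2
from workcell import env
def ray(cam,px,z):
    c=env.calibration(cam);K=np.array(c["K"]);T=np.array(c["T"])
    d=T[:3,:3]@np.linalg.inv(K)@np.array([px[0],px[1],1.]);o=T[:3,3]
    return o+d*(z-o[2])/d[2]
def proj(cam,p):
    c=env.calibration(cam);K=np.array(c["K"]);T=np.linalg.inv(np.array(c["T"]))
    q=K@(T[:3,:3]@np.array(p)+T[:3,3]);return q[:2]/q[2]
E
python3 - <<'E'
from h import *
ims=[]
for c in("top","side"):
    im=env.read_camera(c);cv2.imwrite(f"pics/{c}0.png",im[:,:,::-1])
    print(c,env.calibration(c)["T"])
    for l,z in(("plunger_top",.102),("log_button_top",.063),("fixture",.03),("grease_cap",.11)):
        for r in env.recognise(c,l)[:3]:
            print(l,np.round(r["centre"]),round(r["score"],2),ray(c,r["centre"],z).round(3))
s=env.get_state();print(s)
E
```

```text
top [[-0.00842715 -0.98526398  0.17083288  0.32808383]
 [-0.99941407  0.00263111 -0.03412618  0.06128639]
 [ 0.03317382 -0.17102037 -0.98470886  1.06544905]
 [ 0.          0.          0.          1.        ]]
plunger_top [318. 217.] 0.54 [0.455 0.016 0.102]
log_button_top [197. 233.] 0.7 [0.418 0.332 0.063]
log_button_top [182. 297.] 0.46 [0.254 0.363 0.063]
fixture [294. 187.] 0.57 [0.547 0.079 0.03 ]
fixture [326. 139.] 0.28 [ 0.688 -0.015  0.03 ]
grease_cap [299. 181.] 0.85 [0.548 0.065 0.11 ]
grease_cap [382. 192.] 0.75 [ 0.519 -0.151  0.11 ]
side [[-0.99577835 -0.06667692  0.06308465  0.42522224]
 [-0.08846256  0.51373172 -0.85337805  0.86398156]
 [ 0.02449203 -0.85535601 -0.51746134  0.57118587]
 [ 0.          0.          0.          1.        ]]
plunger_top [344. 186.] 0.69 [0.448 0.03  0.102]
log_button_top [343. 292.] 0.7 [0.431 0.346 0.063]
log_button_top [450. 316.] 0.62 [0.249 0.382 0.063]
fixture [293. 219.] 0.72 [0.567 0.079 0.03 ]
grease_cap [299. 196.] 0.76 [0.547 0.1   0.11 ]
grease_cap [318. 180.] 0.73 [0.514 0.02  0.11 ]
grease_cap [278. 161.] 0.24 [ 0.63 -0.07  0.11]
{'clock': 0.5, 'joint_pos': array([ 1.06642132e+00,  3.13263954e-01,  4.60606904e-02,  1.30362829e+00,
       -1.76913824e-05,  1.43122791e+00]), 'qvel': array([ 0.0014282 , -0.00191017,  0.00097883, -0.001479  , -0.00069976,
       -0.00018417]), 'tau': array([-1.13304439e-03, -4.79999828e+01,  2.98535514e+01,  1.99533672e-03,
       -1.53128476e-04,  6.04537689e-06]), 'tcp_pos': array([0.20514306, 0.53716996, 0.24827066]), 'orientation': array([ 2.81755539e-06,  1.81393523e-01,  9.83410591e-01, -1.95075466e-05]), 'wrist_force': array([ 0.71469964, -0.09624271, -0.48035506]), 'ft_torque': array([ 0.00760956, -0.02667563, -0.0565909 ]), 'grip_force': 0.0, 'finger_gap': 0.08536624823443766}
```

View pics/top0.png

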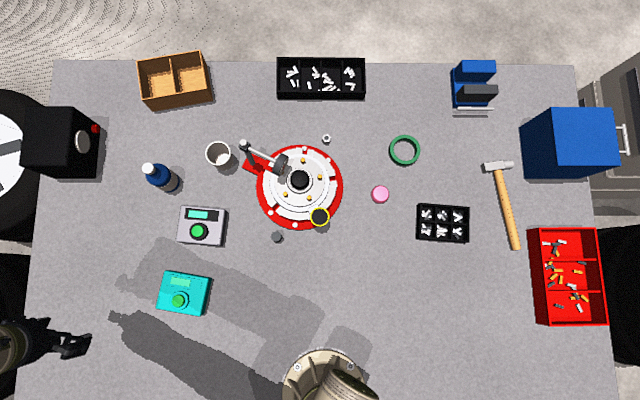

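View pics/side0.png

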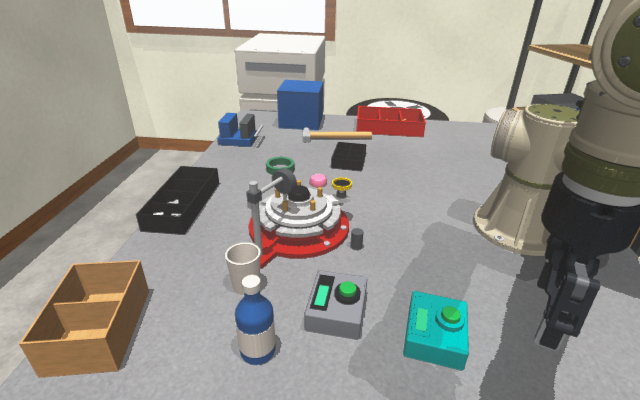

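Top view: the plunger is at (319,217), the cap on the hub at (299,181) and the gauge post near (246,150). The grey box's green button is at (197,232). Look-alikes are the turquoise box's button (179,299) and the pink cap (380,194). By the description I want the grey box button, the yellow plunger and the black cap. Next I'll check these in a crop and refine the positions.

```bash
python3 - <<'E'
from h import *
from scipy.optimize import least_squares
P={}
ims={c:cv2.imread(f"pics/{c}0.png") for c in("top","side")}
def cen(c,lo,hi,win):
    h=cv2.cvtColor(ims[c],cv2.COLOR_BGR2HSV);m=cv2.inRange(h,lo,hi)
    x0,x1,y0,y1=win;k=np.zeros_like(m);k[y0:y1,x0:x1]=m[y0:y1,x0:x1]
    ys,xs=np.nonzero(k);(e,_)=cv2.minEnclosingCircle(np.c_[xs,ys].astype(np.float32));
    return np.array([(xs.min()+xs.max())/2,(ys.min()+ys.max())/2]),e,len(xs)
Y=((22,120,100),(34,255,255));G=((45,120,60),(75,255,255))
for n,col,wt,ws,z in(("plunger",Y,(300,340,200,232),(325,360,172,195),.107),("button",G,(185,212,222,245),(333,362,278,303),.063)):
    for c,w in(("top",wt),("side",ws)):
        b,e,N=cen(c,*col,w);print(n,c,b,np.round(e,1),N,ray(c,b,z).round(4))
h=cv2.cvtColor(ims["top"],cv2.COLOR_BGR2HSV)
m=cv2.inRange(h,(0,180,90),(6,255,255))|cv2.inRange(h,(174,180,90),(180,255,255))
m[:,:235]=0;m[:,350:]=0;m[:135]=0;m[240:]=0
ys,xs=np.nonzero(m);hull=cv2.convexHull(np.c_[xs,ys])[:,0]
pts=np.array([ray("top",p,.02) for p in hull])[:,:2]
f=least_squares(lambda v:np.hypot(*(pts-v[:2]).T)-.125,[.55,.065],loss="soft_l1",f_scale=.003)
print("axis",f.x,np.round(f.fun,3))
for c,p in(("top",(299.5,180)),("side",(299,193))):print(ray(c,p,.11).round(4))
a=cv2.resize(ims["top"][120:260,160:400],None,fx=2.5,fy=2.5,interpolation=2)
cv2.imwrite("pics/crop.png",a[:, :800])
E
```

```text
plunger top [319.5 216.5] [319.3 216.4] 118 [0.4546 0.0113 0.107 ]
plunger side [341.5 183.5] [341.5 182.5] 151 [0.4545 0.0245 0.107 ]
button top [197.  230.5] [196.8 230.5] 127 [0.4245 0.3328 0.063 ]
button side [347. 289.] [347.2 288.7] 210 [0.4243 0.3376 0.063 ]
axis [0.55501466 0.06648487] [ 0.001  0.002  0.002  0.002  0.001  0.    -0.     0.     0.    -0.001
 -0.001 -0.001 -0.002 -0.002 -0.003 -0.004 -0.005 -0.006  0.043  0.044
  0.043  0.042  0.036 -0.006 -0.005 -0.005 -0.004 -0.003 -0.002 -0.002
 -0.     0.     0.     0.001  0.   ]
[0.5499 0.0623 0.11  ]
[0.5494 0.0882 0.11  ]
```

View pics/crop.png

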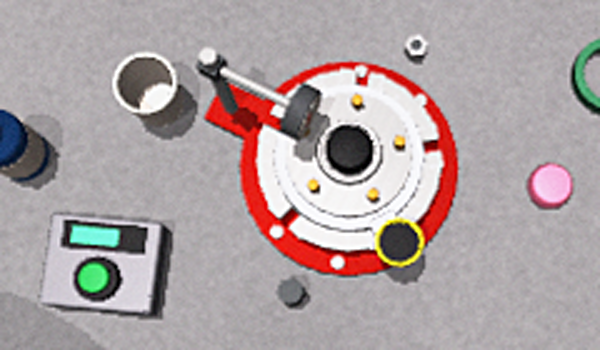

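The crop confirms it: black cap at crop (349,148), plunger (400,241), green button on the grey box (96,279), socket (291,292). Moving to hover over the plunger with the fingers shut.

```bash
python3 -m pendant '[[-1,-0.0263,-0.0251,0.004,0],[-1,-0.0263,-0.0251,0.004,0],[-1,-0.0263,-0.0251,0.004,0],[-1,-0.0263,-0.0251,0.004,0],[-1,-0.0263,-0.0251,0.004,0],[-1,-0.0263,-0.0251,0.004,0],[-1,-0.0263,-0.0251,0.004,0],[-1,-0.0263,-0.0251,0.004,0]]' 40
python3 -m pendant '[[-1,-0.0263,-0.0251,0.004,0],[-1,-0.0263,-0.0251,0.004,0],[-1,-0.0263,-0.0251,0.004,0],[-1,-0.0263,-0.0251,0.004,0],[-1,-0.0263,-0.0251,0.004,0],[-1,-0.0263,-0.0251,0.004,0],[-1,-0.0263,-0.0251,0.004,0],[-1,-0.0263,-0.0251,0.004,0]]'
cat >> h.py <<'E'
from scipy.spatial.transform import Rotation as R
def tool(d):
    q=env.get_state()["orientation"];return R.from_quat(np.r_[q[1:],q[0]]).inv().apply(d)
AX=np.array([.552,.064])
def dish(a,r=.112): # table angle in rad
    t=np.radians(208.7)+a;return AX+r*np.array([np.cos(t),np.sin(t)])
E
python3 - <<'E'
from h import *
s=env.get_state();print(s["clock"],s["tcp_pos"],s["orientation"],s["wrist_force"],s["finger_gap"],env.finger_overhang)
t=np.radians(64.7)
for ang in(62,64.7,67):
  t=np.radians(ang);print(proj("top",[*(AX+.152*np.array([np.cos(t),np.sin(t)])),.195]))
print(dish(0), tool([.4546-s["tcp_pos"][0],.0113-s["tcp_pos"][1],.130-s["tcp_pos"][2]]))
for c in("top","side"):
  im=env.read_camera(c);cv2.imwrite(f"pics/{c}1.png",im[:,:,::-1])
a=cv2.imread("pics/top1.png")[150:260,250:400];b=cv2.imread("pics/side1.png")[100:210,270:420]
cv2.imwrite("pics/c1.png",cv2.resize(np.hstack([a,b]),None,fx=2.6,fy=2.6,interpolation=2))
print("tip",proj("side",s["tcp_pos"]-[0,0,.017]))
E
```

```text
clock: 1.5
tcp_pos: [0.3305, 0.2735, 0.2164]
orientation: [0.0, 0.181, 0.983, 0.0]
wrist_force: [0.5, -0.1, -0.1]
finger_gap: -0.0002
grip_force: 0.0
clock: 2.5
tcp_pos: [0.4555, 0.0107, 0.1844]
orientation: [0.0, 0.181, 0.983, 0.0]
wrist_force: [1.0, 0.6, 0.6]
finger_gap: -0.0
grip_force: 0.0
2.5 [0.45548821 0.01072504 0.18436983] [3.06327858e-04 1.81460675e-01 9.83398149e-01 9.92692916e-05] [0.97346923 0.61674108 0.56640346] -4.2999779080036133e-05 0.017
[242.58550323 142.06534618]
[241.17187025 144.62706497]
[240.06474613 146.86086953]
[0.45375963 0.01021497] [0.00106572 0.00020344 0.0543693 ]
tip [342.51437755 158.59458207]
```

View pics/c1.png

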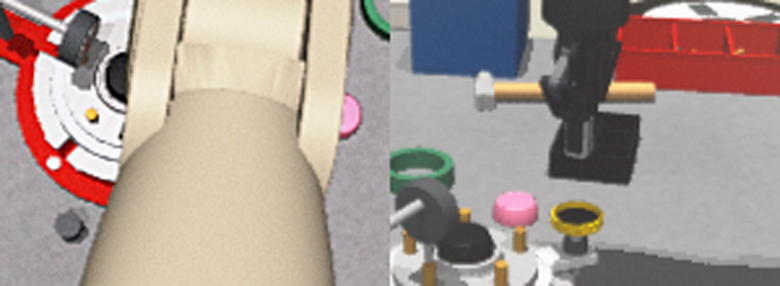

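Side crop: the shut fingertips are over the dish (fingers at crop x 578, dish at 577), both at column about 342. Descending to touch.

```bash
python3 -m pendant '[[-1,0.002,0.0012,0.02,0],[-1,0,0,0.02,0],[-1,0,0,0.014,0],[-1,0,0,0.006,0],[-1,0,0,0.003,0],[-1,0,0,0,0]]'
python3 -m pendant '[[-1,0,0,0.003,0],[-1,0,0,0.002,0],[-1,0,0,0,0]]'
python3 - <<'E'
from h import *
s=env.get_state();print(s["tcp_pos"],s["wrist_force"])
im=env.read_camera("side");
cv2.imwrite("pics/c2.png",cv2.resize(im[110:240,260:420,::-1],None,fx=4,fy=4,interpolation=2))
E
```

```text
clock: 3.35
tcp_pos: [0.4538, 0.0138, 0.1216]
orientation: [0.0, 0.181, 0.983, 0.0]
wrist_force: [-0.0, 0.3, 0.1]
finger_gap: -0.0001
grip_force: 0.0
clock: 3.72
tcp_pos: [0.4541, 0.0137, 0.1167]
orientation: [0.001, 0.181, 0.983, 0.0]
wrist_force: [0.2, 0.5, 4.0]
finger_gap: -0.0
grip_force: 1.8
[0.45414786 0.01366421 0.11670869] [0.24587031 0.47042901 4.00461284]
```

View pics/c2.png

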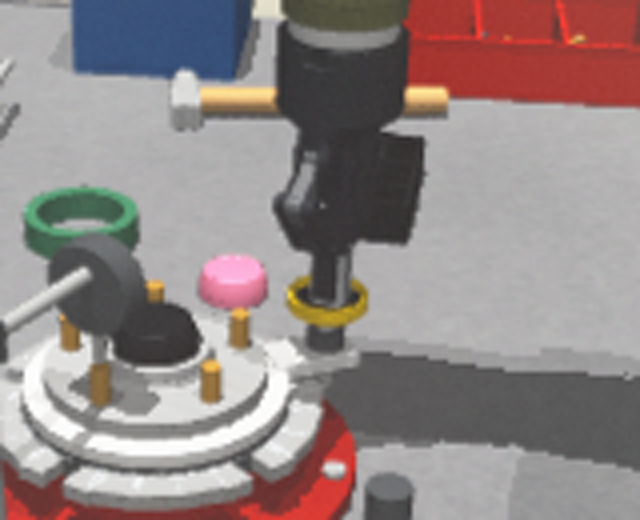

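The fingertips are in the dish (dish at crop (327,300)), and 4 N of spring is felt. Now press down, then compute the arc steps.

```bash
python3 -m pendant '[[-1,0,0,0.004,0],[-1,0,0,0.004,0],[-1,0,0,0.003,0],[-1,0,0,0,0]]'
python3 - <<'E'
from h import *
s=env.get_state();print(s["tcp_pos"])
p=s["tcp_pos"][:2];v=p-AX;r0=np.hypot(*v);a0=np.arctan2(v[1],v[0]);print(r0,np.degrees(a0)%360)
for k in range(16):
    f=lambda i:AX+r0*np.array([np.cos(a0+np.radians(4*i)),np.sin(a0+np.radians(4*i))])
    d=f(k+1)-f(k);print(tool([*d,0])[:2].round(4))
E
```

```text
clock: 4.28
tcp_pos: [0.4542, 0.0136, 0.1055]
orientation: [0.001, 0.181, 0.983, 0.0]
wrist_force: [-0.1, 0.7, 7.0]
finger_gap: 0.0002
grip_force: 3.7
[0.45415069 0.0136358  0.10551318]
0.11005017341516747 207.23541851543632
[-0.0059 -0.0049]
[-0.0062 -0.0045]
[-0.0065 -0.0041]
[-0.0068 -0.0036]
[-0.007  -0.0031]
[-0.0072 -0.0026]
[-0.0074 -0.0021]
[-0.0075 -0.0016]
[-0.0076 -0.0011]
[-0.0077 -0.0005]
[-0.0077  0.    ]
[-0.0077  0.0006]
[-0.0076  0.0011]
[-0.0075  0.0016]
[-0.0074  0.0021]
[-0.0072  0.0026]
```

```bash
python3 -m pendant '[[-1,-0.0059,-0.0049,0,0],[-1,-0.0062,-0.0045,0,0],[-1,-0.0065,-0.0041,0,0],[-1,-0.0068,-0.0036,0,0],[-1,-0.007,-0.0031,0,0],[-1,-0.0072,-0.0026,0,0],[-1,-0.0074,-0.0021,0,0],[-1,-0.0075,-0.0016,0,0]]'
python3 - <<'E'
from h import *
im=env.read_camera("side");cv2.imwrite("pics/c3.png",cv2.resize(im[110:240,260:420,::-1],None,fx=4,fy=4,interpolation=2))
E
```

```text
clock: 5.28
tcp_pos: [0.4948, -0.0307, 0.1054]
orientation: [-0.0, 0.181, 0.983, -0.0]
wrist_force: [-1.1, -0.0, 7.4]
finger_gap: -0.0003
grip_force: 3.7
```

View pics/c3.png

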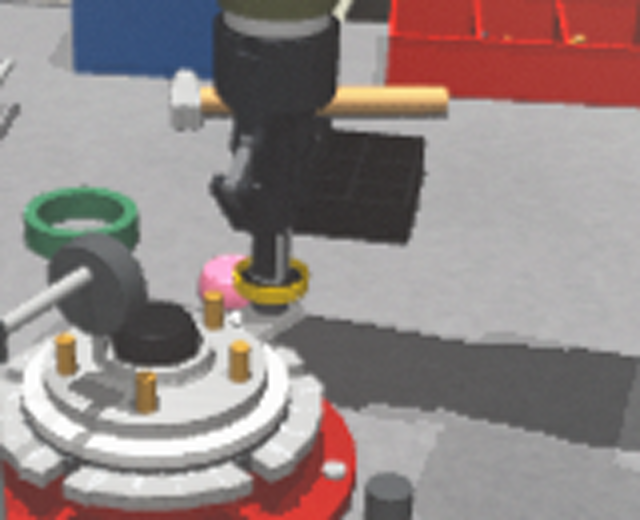

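The table turns with the finger (dish now at crop (270,280)). Continuing the arc to about 64°.

```bash
python3 -m pendant '[[-1,-0.0076,-0.0011,0,0],[-1,-0.0077,-0.0005,0,0],[-1,-0.0077,0,0,0],[-1,-0.0077,0.0006,0,0],[-1,-0.0076,0.0011,0,0],[-1,-0.0075,0.0016,0,0],[-1,-0.0074,0.0021,0,0],[-1,0,0,0,0]]'
python3 - <<'E'
from h import *
s=env.get_state();v=s["tcp_pos"][:2]-AX;print(np.hypot(*v),np.degrees(np.arctan2(v[1],v[0]))%360)
i0=cv2.imread("pics/side0.png");im=env.read_camera("side")[:,:,::-1].copy();cv2.imwrite("pics/side4.png",im)
def yel(im):
    h=cv2.cvtColor(im,cv2.COLOR_BGR2HSV);m=cv2.inRange(h,(22,120,100),(34,255,255));m[:150]=0;m[200:]=0;m[:,:300]=0;m[:,365:]=0
    ys,xs=np.nonzero(m);return xs.min(),xs.max(),ys.min(),ys.max()
print(yel(i0),yel(im))
print("tip",proj("side",s["tcp_pos"]-[0,0,.017]))
for a in(0,60,64,68,72):
  d=dish(np.radians(a));print(a,d,proj("side",[*d,.102 if a==0 else .0885]))
a=np.hstack([x[110:240,260:370] for x in(i0,im)])
cv2.imwrite("pics/c4.png",cv2.resize(a,None,fx=3.6,fy=3.6,interpolation=2))
E
```

```text
clock: 6.32
tcp_pos: [0.5474, -0.0465, 0.1058]
orientation: [0.001, 0.181, 0.983, -0.0]
wrist_force: [1.1, -1.6, 7.1]
finger_gap: 0.0001
grip_force: 3.7
0.1105751774205928 267.59748354273626
(np.int64(332), np.int64(351), np.int64(177), np.int64(190)) (np.int64(300), np.int64(317), np.int64(170), np.int64(180))
tip [307.57891434 174.28661901]
0 [0.45375963 0.01021497] [342.0604768  182.50827083]
60 [ 0.54945902 -0.04797117] [306.86541004 174.08563349]
64 [ 0.55727592 -0.04787567] [303.91867723 173.91622005]
68 [ 0.56506712 -0.04723511] [300.95367732 173.84270624]
72 [ 0.57279466 -0.04605263] [297.98085265 173.86536633]
```

View pics/c4.png

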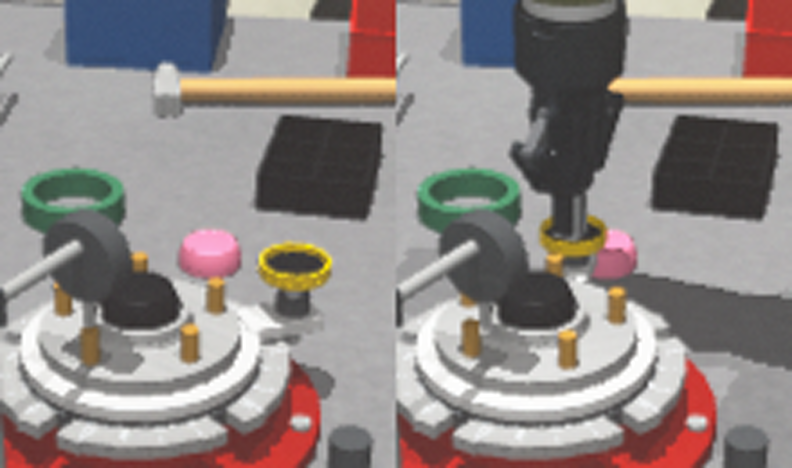

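The dish is at crop (573,237), pixel about (309,176), so the table is at about 58–60°. I'll go 4° more, ease up until only the rim is engaged, then push gently until it drops into the notch.

```bash
python3 -m pendant '[[-1,-0.0036,0.0012,0,0],[-1,-0.0036,0.0014,0,0],[-1,0,0,-0.004,0],[-1,0,0,-0.0045,0],[-1,0,0,0,0]]'
python3 -m pendant '[[-1,-0.0035,0.0015,0,0],[-1,0,0,0,0],[-1,-0.0034,0.0017,0,0],[-1,0,0,0,0]]'
python3 - <<'E'
from h import *
s=env.get_state();v=s["tcp_pos"][:2]-AX;print(np.hypot(*v),np.degrees(np.arctan2(v[1],v[0]))%360-207.2)
im=env.read_camera("side")[:,:,::-1].copy()
h=cv2.cvtColor(im,cv2.COLOR_BGR2HSV);m=cv2.inRange(h,(22,120,100),(34,255,255));m[:160]=0;m[190:]=0;m[:,:285]=0;m[:,325:]=0
n,l,st,c=cv2.connectedComponentsWithStats(m);print(st[1:][st[1:,4]>5])
E
```

```text
clock: 7.0
tcp_pos: [0.5533, -0.0459, 0.1133]
orientation: [-0.001, 0.181, 0.983, 0.0]
wrist_force: [0.6, 0.2, -0.2]
finger_gap: 0.0002
grip_force: 0.0
clock: 7.5
tcp_pos: [0.561, -0.0454, 0.1134]
orientation: [-0.001, 0.181, 0.983, 0.0]
wrist_force: [-1.4, 0.3, 0.2]
finger_gap: 0.0002
grip_force: 0.5
0.10974884850376003 67.49465544159847
[[298 167  18  12  85]]
```

```bash
python3 -m pendant '[[-1,-0.0034,0.0017,0,0],[-1,0,0,0,0],[-1,-0.0033,0.0018,0,0],[-1,0,0,0,0]]'
python3 -m pendant '[[-1,-0.0033,0.0018,0,0],[-1,0,0,0,0]]'
cat > y.py <<'E'
from h import *
s=env.get_state();v=s["tcp_pos"][:2]-AX;print(np.hypot(*v),np.degrees(np.arctan2(v[1],v[0]))%360-207.2)
im=env.read_camera("side")[:,:,::-1].copy()
h=cv2.cvtColor(im,cv2.COLOR_BGR2HSV);m=cv2.inRange(h,(22,120,100),(34,255,255));m[:160]=0;m[190:]=0;m[:,:280]=0;m[:,325:]=0
n,l,st,c=cv2.connectedComponentsWithStats(m);print(st[1:][st[1:,4]>5])
E
python3 y.py
```

```text
clock: 8.05
tcp_pos: [0.5691, -0.0445, 0.1137]
orientation: [0.0, 0.181, 0.983, 0.0]
wrist_force: [-2.8, 0.8, -0.9]
finger_gap: -0.0001
grip_force: 1.0
clock: 8.3
tcp_pos: [0.5734, -0.0442, 0.1139]
orientation: [0.001, 0.181, 0.983, 0.0]
wrist_force: [-1.3, 0.1, -0.4]
finger_gap: 0.0001
grip_force: 0.7
0.11028987243339881 73.96633118036078
[[293 167  18  12  94]]
```

```bash
python3 -m pendant '[[-1,-0.0023,0.0014,0,0],[-1,0,0,0,0]]'
python3 -m pendant '[[-1,-0.0022,0.0014,0,0],[-1,0,0,0,0]]'; python3 y.py
```

```text
clock: 8.6
tcp_pos: [0.5764, -0.0439, 0.1143]
orientation: [0.001, 0.181, 0.983, 0.0]
wrist_force: [0.0, -0.1, 0.4]
finger_gap: 0.0002
grip_force: 0.2
clock: 8.85
tcp_pos: [0.5792, -0.0433, 0.1148]
orientation: [0.001, 0.181, 0.983, 0.0]
wrist_force: [0.3, -0.2, 4.3]
finger_gap: -0.0005
grip_force: 2.1
0.11063913083936053 77.01730660548657
[[293 166  16  12  79]]
```

A 4.3 N upward push on the finger means the plunger has sprung up into the notch. Lifting off and checking.

```bash
python3 -m pendant '[[-1,0,0,-0.003,0],[-1,0,0,-0.004,0],[-1,0,0,-0.008,0],[-1,0,0,-0.02,0],[-1,0,0,-0.03,0],[-1,0,0,-0.03,0]]'
python3 - <<'E'
exec(open("y.py").read())
for a in(68,70,72,74):
  d=dish(np.radians(a));print(a,proj("side",[*d,.102]))
i0=cv2.imread("pics/side0.png");a=np.hstack([x[110:240,260:370] for x in(i0,im)])
cv2.imwrite("pics/c5.png",cv2.resize(a,None,fx=3.6,fy=3.6,interpolation=2))
b=np.array([.4245,.334,.13]);print(tool(b-s["tcp_pos"]))
E
```

```text
clock: 9.65
tcp_pos: [0.5771, -0.043, 0.2096]
orientation: [-0.001, 0.181, 0.983, 0.0]
wrist_force: [0.3, -0.7, -0.5]
finger_gap: 0.0002
grip_force: 0.0
0.1099226185124506 76.01580398508389
[[290 164  19  12 111]]
68 [300.89853334 169.26758014]
70 [299.40234561 169.26597391]
72 [297.90549273 169.28807424]
74 [296.40929131 169.33388374]
[0.27748772 0.29769295 0.07837322]
```

View pics/c5.png

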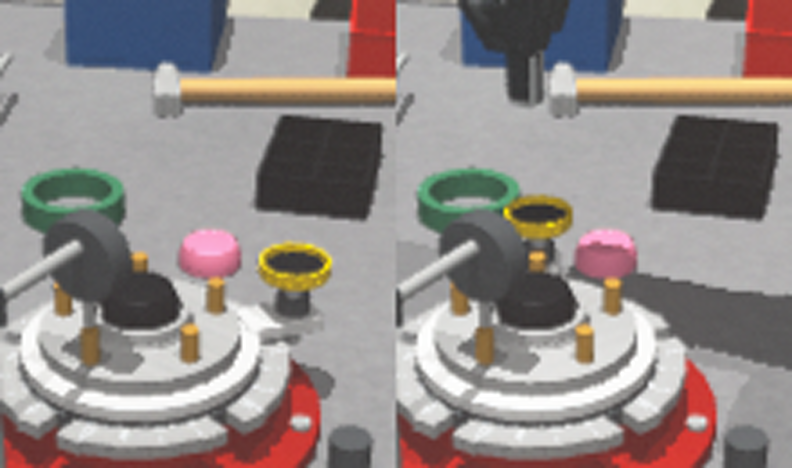

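The plunger is up at crop (538,213), pixel (299.5,169), which matches the 72° prediction. The stud pattern is the same as at the start, and the cap is in place. Going to the grey box button, away from the gauge.

```bash
python3 -m pendant '[[-1,0.0303,-0.0115,0,0],[-1,0.0303,-0.0115,0,0],[-1,0.0303,-0.0115,0,0],[-1,0.0303,-0.0115,0,0],[-1,0.0158,0.0343,0,0],[-1,0.0158,0.0343,0,0],[-1,0.0158,0.0343,0,0],[-1,0.0158,0.0343,0,0]]'
python3 -m pendant '[[-1,0.0158,0.0343,0,0],[-1,0.0158,0.0343,0,0],[-1,0.0158,0.0343,0.02,0],[-1,0.0158,0.0343,0.02,0],[-1,0.0158,0.0343,0.02,0],[-1,0.0158,0.0343,0.02,0],[-1,0,0,0.02,0],[-1,0,0,0,0]]'
python3 - <<'E'
from h import *
s=env.get_state();print(tool([.4245-s["tcp_pos"][0],.334-s["tcp_pos"][1],.083-s["tcp_pos"][2]]))
im=env.read_camera("side");cv2.imwrite("pics/c6.png",cv2.resize(im[200:350,260:420,::-1],None,fx=3.5,fy=3.5,interpolation=2))
E
```

```text
clock: 10.7
tcp_pos: [0.4375, 0.1089, 0.2089]
orientation: [-0.0, 0.182, 0.983, 0.0]
wrist_force: [0.1, -0.3, 0.5]
finger_gap: 0.0001
grip_force: 0.0
clock: 11.7
tcp_pos: [0.4211, 0.3335, 0.1071]
orientation: [-0.002, 0.181, 0.983, -0.001]
wrist_force: [-0.0, 0.4, -0.2]
finger_gap: -0.0002
grip_force: 0.0
[-0.00303662  0.00178072  0.02407799]
```

View pics/c6.png

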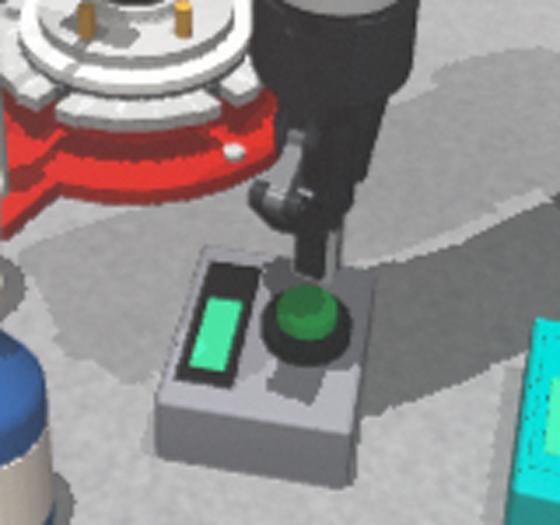

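The tip at crop (318,272) is just above the green button (307,312) on the grey box, so I'll shift it 3 mm and press.

```bash
python3 -m pendant '[[-1,-0.003,0.0018,0.015,0],[-1,0,0,0.008,0],[-1,0,0,0.004,0],[-1,0,0,0.003,0],[-1,0,0,0.003,0],[-1,0,0,0,0]]'
python3 -m pendant '[[-1,0,0,0.002,0],[-1,0,0,0.001,0],[-1,0,0,0,0]]'
```

```text
clock: 12.5
tcp_pos: [0.4265, 0.3342, 0.0779]
orientation: [0.001, 0.182, 0.983, -0.0]
wrist_force: [-4.0, -4.6, 16.0]
finger_gap: 0.0003
grip_force: 8.1
clock: 12.88
tcp_pos: [0.4266, 0.3343, 0.0775]
orientation: [0.001, 0.181, 0.983, 0.0]
wrist_force: [-9.8, -9.1, 34.8]
finger_gap: -0.0
grip_force: 17.6
```

The force rose to 35 N at only 2.5 mm of travel, so a fingertip edge is probably on the collar. I'll lift and measure the button centre once more.

```bash
python3 -m pendant '[[-1,0,0,-0.01,0],[-1,0,0,-0.01,0],[-1,0,0,0,0],[-1,0,0,0,0]]'
python3 - <<'E'
from h import *
s=env.get_state();p=s["tcp_pos"];print(p,s["wrist_force"])
for c,w in(("top",(182,216,218,248)),("side",(325,370,272,312))):
    im=cv2.imread(f"pics/{c}0.png");h=cv2.cvtColor(im,cv2.COLOR_BGR2HSV);x0,x1,y0,y1=w
    for n,m in(("green",cv2.inRange(h,(45,120,40),(75,255,255))),("collar+",cv2.inRange(h,(0,0,0),(180,255,75))|cv2.inRange(h,(45,120,40),(75,255,255)))):
        k=np.zeros_like(m);k[y0:y1,x0:x1]=m[y0:y1,x0:x1]
        nn,l,st,ce=cv2.connectedComponentsWithStats(k);i=1+st[1:,4].argmax();x,y,ww,hh,a=st[i]
        b=np.array([x+ww/2-.5,y+hh/2-.5]);print(c,n,st[i],b,[ray(c,b,z).round(4)[:2] for z in(.057,.063)])
im=env.read_camera("side");cv2.imwrite("pics/c7.png",cv2.resize(im[245:315,310:390,::-1],None,fx=7,fy=7,interpolation=2))
print("tip crop px",(proj("side",p-[0,0,.017])-[310,245])*7)
for c in[(.4245,.3335),(.4225,.332)]:print("button top at",c,(proj("side",[*c,.063])-[310,245])*7,"collar pts",[((proj("side",[c[0]+dx,c[1]+dy,.055])-[310,245])*7).round() for dx,dy in((.024,0),(-.024,0),(0,.024))])
E
```

```text
clock: 13.38
tcp_pos: [0.4261, 0.3345, 0.0922]
orientation: [-0.0, 0.181, 0.983, -0.0]
wrist_force: [-0.5, -0.6, -0.4]
finger_gap: 0.0
grip_force: 0.0
[0.42607059 0.33453687 0.09223078] [-0.49262398 -0.63996159 -0.41008784]
top green [191 225  13  12 128] [197.  230.5] [array([0.4251, 0.3345]), array([0.4245, 0.3328])]
top collar+ [190 223  19  17 248] [199. 231.] [array([0.4237, 0.3291]), array([0.4231, 0.3276])]
side green [339 282  17  15 210] [347. 289.] [array([0.4243, 0.3314]), array([0.4243, 0.3376])]
side collar+ [335 282  25  22 432] [347.  292.5] [array([0.4239, 0.3402]), array([0.4239, 0.3464])]
tip crop px [255.14511167 264.12601164]
button top at (0.4245, 0.3335) [259.05155685 296.82094248] collar pts [array([166., 312.]), array([349., 327.]), array([253., 387.])]
button top at (0.4225, 0.332) [266.9859962 293.3716605] collar pts [array([174., 308.]), array([357., 323.]), array([261., 383.])]
```

View pics/c7.png

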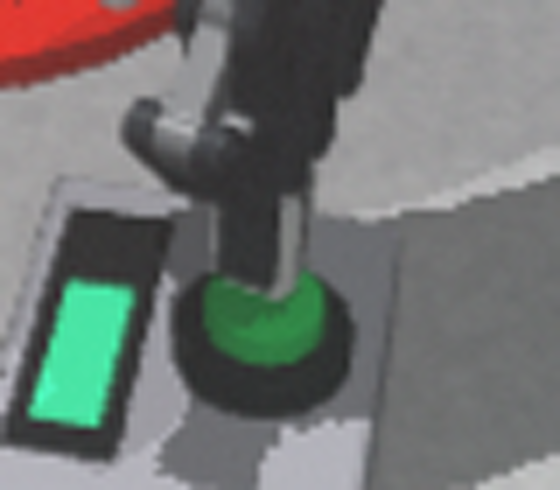

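The crop shows the tip at (265,290), over the dome but toward its far-left side. The collar spans x 172–355. The collar fit and the side reaction both put the centre near (0.4235, 0.331), so I'll shift and press again in small steps.

```bash
python3 -m pendant '[[-1,0.0012,-0.0042,0,0],[-1,0,0,0.006,0],[-1,0,0,0.005,0],[-1,0,0,0.003,0],[-1,0,0,0,0]]'
python3 -m pendant '[[-1,0,0,0.002,0],[-1,0,0,0,0]]'
```

```text
clock: 14.05
tcp_pos: [0.4235, 0.3309, 0.0788]
orientation: [-0.0, 0.181, 0.983, -0.0]
wrist_force: [-2.1, -2.5, 4.1]
finger_gap: -0.0001
grip_force: 2.2
clock: 14.3
tcp_pos: [0.4236, 0.331, 0.078]
orientation: [0.0, 0.181, 0.983, 0.0]
wrist_force: [-4.3, -2.5, 12.7]
finger_gap: 0.0001
grip_force: 5.9
```

```bash
cat > t.py <<'E'
from h import *
s=env.get_state();print(s["tcp_pos"].round(4),s["wrist_force"].round(1),"T",s["ft_torque"].round(3))
im=env.read_camera("side")[:,:,::-1].copy();h=cv2.cvtColor(im,cv2.COLOR_BGR2HSV)
k=cv2.inRange(h,(45,120,40),(75,255,255))[270:315,325:372];ys,xs=np.nonzero(k);print("green",len(xs),xs.min()+325,xs.max()+325,ys.min()+270,ys.max()+270)
E
python3 t.py
python3 -m pendant '[[-1,0,0,-0.004,0],[-1,0,0,-0.004,0],[-1,0,0,0,0]]'
python3 t.py
python3 -c "
from h import *
for c in((.4235,.331),):
  for z in(.063,.060,.057):print(z,'front edge',proj('side',[c[0],c[1]+.016,z]).round(1),proj('side',[c[0]+.016,c[1],z]).round(1),proj('side',[c[0]-.016,c[1],z]).round(1))"
```

```text
[0.4236 0.331  0.078 ] [-4.3 -2.5 12.7] T [-0.657  0.879 -0.065]
green 86 327 355 287 296
clock: 14.72
tcp_pos: [0.4242, 0.3314, 0.0849]
orientation: [0.0, 0.181, 0.983, 0.0]
wrist_force: [0.2, -0.9, 0.1]
finger_gap: -0.0001
grip_force: 0.0
[0.4242 0.3314 0.0849] [ 0.2 -0.9  0.1] T [0.023 0.016 0.008]
green 128 327 355 285 296
0.063 front edge [347.2 292.8] [338.9 285.8] [356.4 287.2]
0.06 front edge [347.1 294. ] [338.8 287. ] [356.3 288.4]
0.057 front edge [347.  295.2] [338.8 288.2] [356.2 289.6]
```

```bash
cat >> t.py <<'E'
for c in(343,347,350):print(c,im[278:304,c,1])
print("row288",im[288,333:362,1])
E
python3 t.py
python3 -m pendant '[[-1,0.0005,0.0015,0,0],[-1,0,0,0.003,0],[-1,0,0,0.002,0],[-1,0,0,0,0]]'
python3 t.py
python3 -m pendant '[[-1,0,0,0.001,0],[-1,0,0,0.001,0],[-1,0,0,0,0]]'
python3 t.py
```

```text
[0.424  0.3313 0.0847] [-0.  -0.8  1. ] T [0.018 0.011 0.022]
green 128 325 355 285 296
343 [ 57  57  54  53  53  57  54  58  83 107 105 106 110 131 123 115 115 105
  59  52  52  54  52  52  51  61]
347 [ 51  53  55  52  54  53  53  53  51  65 102 106 111 135 138 135 125 125
 113  62  52  52  51  51  50  49]
350 [ 50  50  54  63  65  64  68  83  83 103 122 125 132 135 141 134 127 124
 114  53  51  51  51  50  52  51]
row288 [155 151  86  51  49  47  87 104 104 105 105 105 108 108 102  83  92 122
 128 125 130 131 131  77  50  53  72 104 111]
clock: 15.32
tcp_pos: [0.4239, 0.3329, 0.08]
orientation: [0.0, 0.181, 0.983, 0.0]
wrist_force: [-0.2, 0.7, 3.4]
finger_gap: -0.0003
grip_force: 1.8
[0.4239 0.3329 0.08  ] [-0.2  0.7  3.4] T [ 0.22   0.185 -0.004]
green 90 325 355 285 296
343 [ 50  51  53  53  54  54  55  55  55  54  66 103 103 105 109 128 119 108
  58  47  52  52  50  52  48  59]
347 [ 52  50  51  53  55  54  53  53  57  54  55  57  76 109 106 118 137 124
 117  62  50  50  51  49  50  51]
350 [ 56  57  50  54  62  64  68  83  81  85  99 105 121 125 133 134 139 130
 117  51  51  50  50  50  50  51]
row288 [154 108  64  51  50  49  89 102 112  74  66  59  53  54  55  54  52  99
 126 123  93 110 122  70  47  50  70 105 108]
clock: 15.75
tcp_pos: [0.4239, 0.3329, 0.0781]
orientation: [0.0, 0.181, 0.983, 0.0]
wrist_force: [-0.7, 2.0, 4.9]
finger_gap: -0.0001
grip_force: 2.5
[0.4239 0.3329 0.0781] [-0.7  2.   4.9] T [ 0.267  0.171 -0.068]
green 78 325 355 285 296
343 [ 51  53  51  52  53  55  55  57  53  54  52  66 101 105 105 112 130 109
  60  47  48  51  50  49  49  60]
347 [ 51  51  52  52  51  54  54  54  54  55  57  53  56  82 108 111 132 139
 121  64  48  50  55  51  49  53]
350 [ 54  58  54  51  63  63  69  83  84  86 100 101 104 122 130 134 137 137
 119  52  51  52  51  49  50  51]
row288 [155 101  62  47  48  49  68  99 106  68  52  52  55  55  57  53  53 100
 125 122  88 115  96  59  50  52  70 103 107]
```

Centred now: the force is lower and the image profile shows the button sinking. I'll keep going in small steps.

```bash
python3 -m pendant '[[-1,0,0,0.001,0],[-1,0,0,0.001,0],[-1,0,0,0,0]]'
python3 -m pendant '[[-1,0,0,0.001,0],[-1,0,0,0.0005,0],[-1,0,0,0,0]]'
python3 t.py
```

```text
clock: 16.18
tcp_pos: [0.424, 0.333, 0.0778]
orientation: [0.001, 0.181, 0.983, 0.001]
wrist_force: [-4.6, -1.2, 18.9]
finger_gap: -0.0
grip_force: 9.0
clock: 16.55
tcp_pos: [0.424, 0.333, 0.0776]
orientation: [0.001, 0.181, 0.983, 0.001]
wrist_force: [-8.0, -3.3, 27.2]
finger_gap: 0.0005
grip_force: 13.9
[0.424  0.333  0.0776] [-8.  -3.3 27.2] T [-0.6    1.624 -0.024]
green 74 325 355 285 296
343 [ 48  51  51  54  54  52  53  54  55  54  55  63  91 106 105 112 130 109
  58  51  50  52  52  50  50  62]
347 [ 51  52  53  51  51  55  54  54  54  54  54  55  54  70 109 110 134 140
 124  63  51  51  52  49  51  50]
350 [ 55  53  56  63  63  63  67  83  87 101  99 102 105 122 130 132 137 139
 121  52  51  50  53  51  50  52]
row288 [154 101  61  46  49  47  69  99  92  62  55  54  55  53  54  55  51  99
 124 121  78 113  96  59  48  49  71 104 108]
```

The force profile explains this. It rises linearly from 0 N at TCP z ≈ 0.084 to 4.9 N at 0.078, then hits a hard stop. That is exactly the 6 mm / 5 N button travel, and the visible green wall shrank by about 3 px to match, so the button is fully in. Letting go and verifying.

```bash
python3 -m pendant '[[-1,0,0,-0.004,0],[-1,0,0,-0.01,0],[-1,0,0,-0.03,0],[-1,0,0,-0.04,0],[-1,0,0,-0.04,0],[-1,0,0,0,0]]'
python3 t.py; python3 y.py
python3 - <<'E'
from h import *
a=cv2.imread("pics/side0.png")
b=env.read_camera("side")[:,:,::-1]
h=lambda im:cv2.inRange(cv2.cvtColor(np.ascontiguousarray(im),cv2.COLOR_BGR2HSV),(45,120,40),(75,255,255))[275:305,330:370]
for im in(a,b):
    ys,xs=np.nonzero(h(im));print(len(xs),xs.min()+330,xs.max()+330,ys.min()+275,ys.max()+275)
for n,l in(("socket",.045),("wheel_nut",.024),("cup",.085),("grease_cap",.11)):
    print(n,[(np.round(r["centre"],1),round(r["score"],2)) for r in env.recognise("side",n)[:2]])
print(env.get_state()["tcp_pos"])
# loose-thing regions: mean abs difference vs start
for n,(x,y) in dict(cup=(243,268),bottle=(256,325),socket=(357,239),cap=(297,193),tape=(280,166)).items():
    print(n,np.abs(a[y-12:y+12,x-8:x+8].astype(int)-b[y-12:y+12,x-8:x+8]).mean().round(1))
E
```

```text
clock: 17.35
tcp_pos: [0.4254, 0.3333, 0.2014]
orientation: [0.002, 0.181, 0.983, 0.001]
wrist_force: [-0.0, -0.2, 0.1]
finger_gap: 0.0002
grip_force: 0.0
[0.4254 0.3333 0.2014] [-0.  -0.2  0.1] T [-0.033  0.041  0.035]
green 215 325 355 282 296
343 [108 109 107 111 118 133 150 166 219 220 209 132 131 136 123 116 115 107
  60  54  53  53  51  50  51  62]
347 [108 108 108 112 128 129 131 131 131 130 131 132 133 137 138 136 124 125
 116  62  54  53  54  55  52  55]
350 [109 110 110 112 129 129 130 130 130 132 131 133 135 136 141 135 126 124
 113  56  51  51  54  52  53  54]
row288 [155 152  96  64  58  57 118 203 219 209 209 151 132 131 131 132 131 131
 132 134 134 134 133  79  54  54  73 103 111]
0.29747428162310835 -91.8122278547893
[[290 164  19  12 131]]
210 339 355 282 296
211 339 355 282 296
socket [(array([357.7, 246.4]), 0.68)]
wheel_nut [(array([359.7, 245.7]), 0.66)]
cup [(array([240.4, 262. ]), 0.56), (array([297.3, 169. ]), 0.45)]
grease_cap [(array([299. , 194.8]), 0.72), (array([317. , 179.2]), 0.64)]
[0.42309113 0.33217874 0.19695424]
cup 11.8
bottle 8.6
socket 19.0
cap 8.3
tape 8.5
```

```bash
python3 - <<'E'
from h import *
a=cv2.imread("pics/side0.png");b=np.ascontiguousarray(env.read_camera("side")[:,:,::-1])
for n,(x,y) in dict(cup=(243,268),socket=(357,239),cap=(297,193),bottle=(256,325)).items():
    t=a[y-14:y+14,x-11:x+11];r=cv2.matchTemplate(b[y-26:y+26,x-23:x+23],t,cv2.TM_CCOEFF_NORMED);_,v,_,l=cv2.minMaxLoc(r);print(n,round(v,2),l[0]-12,l[1]-12)
E
```

```text
cup 1.0 0 0
socket 0.67 0 0
cap 0.92 0 0
bottle 1.0 0 0
```

Nothing has shifted. The socket's lower match score comes from the arm's shadow, with zero offset. The plunger is up and locked in the next notch, and the button is back out. Handing in.

```bash
python3 -c "
from workcell import env
print(env.hand_in())"
```

```text
the job is handed in; nothing more can be done
None
```

The job is handed in (no verdict was shown): the table is one notch anticlockwise with the plunger up and locked. The grey box's green button was then pressed fully in and released; I pressed it three times while centring the fingertips, so the reading may be logged more than once. The grease cap, cup, bottle and socket showed no shift in the camera check; the nut and tape roll were not checked that way.

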